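# Close up a glue joint and clamp it with a spring clamp

### The job

On the wooden glue-up jig, push the loose batten back along its two ledges until it lies flat against the upright panel. Then take the spring clamp off its stand by squeezing its handles, lower its open jaws well down over batten and panel at the middle of the jig, in the gap between the two ledges, and release it so that it pinches the two together. Leave the tape roll and the sanding block where they are.

Things in the scene. Friction and masses are not known exactly. Their poses are not given: they have to be found in the camera images.
- jig: Fixed wooden jig on a 180 x 236 x 12 mm plywood base; origin under the base's centre, on the table; x: the way the batten is pushed (roughly away from the robot), z up. Two ledge blocks, tops level at z = 65 mm, run from x = -70 to +44 mm at y = 35 to 105 and -105 to -35 mm. The 70 mm gap between them is open down to the base: fingers and a jaw can go in there below the batten.
- panel_top (a point): Middle of the top edge of the jig's upright panel, in its 4 mm thickness (jig x = 47, y = 0, z = 79 mm), axes as the jig's. The panel, fixed, is 190 mm long (y) and 67 mm high; its front face, toward the ledges, is at jig x = 45 mm. Behind it the middle (|y| under 23 mm) is free. The clamp sits right with its pivot 8 to 30 mm above this edge; opening fingers may drag it up a little.
- batten: Loose softwood batten, 21 mm wide (x) x 208 mm long (y) x 13 mm high, 35 g, lying flat across both ledges, at first 30 to 60 mm short of the panel and a little askew. Origin: centre of its underside. When flush with the panel its origin is at jig x = 34.5 mm, and batten and panel together are 25 mm thick, their middle plane at jig x = 37 mm.
- stand: Fixed clamp stand: a 110 x 110 x 12 mm plywood foot with an upright board 25 mm thick (x), 80 mm long (y), top edge at z = 60 mm. Origin: under the foot's centre.
- clip: Steel spring clamp, 65 g, 26 mm wide (y), jaws down, handles up, parked pinching the stand's board within 15 mm of its middle. Origin: middle of the pivot, 15 mm above the board's top; y: along the pivot; jaws and handles move in x. Below the pivot: hub to 7 mm, jaw pads from 17 to 47 mm. The pose is that of the -x half, which turns about y by half the opening.
- clip_grip (a point): Where to squeeze: 42 mm above the pivot, midway between the handles as parked (turns with the -x half). The handles are two flat paddles with black sleeves, 24 mm wide (y), rising to 55 mm above the pivot. Parked they lean outward 0.3 rad each, 59 mm over their outer faces here, 68 mm at the tops; squeezed to the stop they are upright and parallel, about 31 mm over them.
- clip_jaw (a joint): Opening of the clamp, rad: 0 = jaws parallel, 25 mm apart (as parked and as it sits on batten and panel); +0.6 = squeezed to the stop (34 mm between the jaws 17 mm below the pivot, 52 mm at the tips); -0.75 = shut on nothing. The spring always closes it: squeezing at clip_grip takes 8 N at 0 and 13 N fully open. The jaws pinch with about 10 N.
- masking_tape: Bystander: loose roll of masking tape, 95 mm across, 25 mm high, lying flat. Origin: centre of its underside.
- sanding_block: Bystander: loose sanding block, 61 x 100 x 27 mm. Origin: centre of its underside.

How it is judged:
On the way, in this order (a step that is already met when the one before it is completed fails the run):
1. the batten lies flush against the panel, on its ledges (x of batten in the frame of jig above 0.0315 m and angle between the y axis of batten and the y axis of jig, either way round below 0.03 rad and z of batten in the frame of jig above 0.058 m), for 0.2 s.
2. the spring clamp has been lifted clear of its stand (height (world z) of clip above 0.122 m), for 0.1 s.
At the end, for the whole second after the job is handed in: Batten on its ledges, flush with the panel (3 mm, 0.03 rad); clamp astride both, along the panel (0.2 rad), upright (0.3 rad), within 20 mm of the jig's middle and 12 mm of the joint, pivot under 118 mm above the table, opening -0.15 to 0.2 rad, over 3 N on batten and on panel; all at rest (all of step 1 and x of clip in the frame of jig between 0.025 and 0.049 m and y of clip in the frame of jig between -0.02 and 0.02 m and z of clip in the frame of jig below 0.118 m and angle between the y axis of clip and the y axis of jig, either way round below 0.2 rad and angle between clip's own z axis and vertical below 0.3 rad and value of joint clip_jaw between -0.15 and 0.2 rad and contact force between clip and batten above 3 N and contact force between clip and jig above 3 N and linear speed of each of clip, batten below 0.02 m/s); the robot touches nothing.
It fails at once if the batten is knocked off its ledges (height (world z) of batten below 0.045 m).
It fails at once if the spring clamp is dropped (height (world z) of clip below 0.05 m).
It fails at once if the masking tape is moved more than 30 mm (distance of masking_tape from where it was at the start of the episode above 0.03 m).
It fails at once if the sanding block is moved more than 30 mm (distance of sanding_block from where it was at the start of the episode above 0.03 m).
It also fails if it takes over 48 s, if anything falls off the work surface, if the arm or the gripper's body presses on something with over 40 N, if the wrist force passes 120 N, or if a joint passes its speed limit or range.

### The arm

A 7-joint arm with a two-finger parallel gripper is mounted at the origin on a cart in front of the work surface, level with it; the furniture and walls round the work are solid. World frame = base frame: x ahead of the robot, y to its left, z up, the work surface at z = 0. Lengths are in m, angles in rad, forces in N, time in s.
With the tool pointing down it reaches from about 0.4 to 0.85 m from the base axis. Payload 6.9 kg.
Tool frame: the origin (TCP) lies on the centre line of the jaws, within the pads' length; the fingertips stand tcp_to_tips ahead of it and the grasp point (between the pads) lies 2 mm behind it (tcp_to_tips is the distance from the TCP to the fingertips, in m); z points along the fingers, y is the line along which they close (so a half turn about z gives the same grasp; the last joint's range is limited). The gripper opens to 85 mm and grips with 20 to 120 N. Pads are 22 mm wide; open, the fingers measure 114 mm over their backs; the gripper's body (76 mm by 85 mm) begins 54 mm behind the grasp point. The pads swing forward as they close: fully open they stand 13 mm farther back than shut.
Start: joints at [1.23, 0.507, -0.238, 1.5, 0.126, 1.149, -0.155], TCP at [0.27, -0.564, 0.248] pointing down, gripper open.
Joint ranges: [-3.08, 3.08], [-0.24, 2.05], [-1.43, 1.35], [0, 2.5], [-1.52, 4.66], [0.17, 1.96], [-2.89, 2.89]. Speed limits (rad/s): [2.39, 2.39, 3.14, 3.14, 3.14, 3.14, 3.14].

### API

Orientations are given as a unit quaternion [w, x, y, z].
In Python, from rig import * gives the robot as it stands.
- The arm moves only by the shell command python3 -m handwheel 'ROWS' [FORCE]. ROWS is JSON, a list of rows, each a list of 7 numbers: the closure, from 0 (fully open) to 1 (shut), then the shift along the tool's x, y, z in cm, then the turn, a rotation vector about the tool's x, y, z in degrees. In form: [[hand, dx, dy, dz, ax, ay, az], ...]. A call has 1 to 10 rows; each row is the pose to reach, as a shift and turn from the pose commanded when the call began, along the tool's axes at that moment; what a row does not reach only later rows make up. A row lasts 1/12 s, in which the tool goes at most 41.7 mm and 7.16 degrees, less where a joint would pass 70% of its speed; a pose out of reach is approached as far as the arm can. A call with a gripper value outside its range is refused whole. The fingers move at their own pace and stop on an object; FORCE is the grip in N (left out, the last holds). Time passes only in rows, so rows that repeat a pose let the fingers close. It gives the time, the measured TCP pose, the force, the opening and the grip force at its end, in the units of the state.
- get_state(): the state, without advancing time (a new reading comes with each control period).
- get_image(name): name is "scene" or "top"; returns a dict with "pixels" (400x640x3 uint8, red, green, blue), "vertical_fov" (degrees; the focal length in pixels is half the picture's height over the tangent of half this angle, whatever the lens; pixels are square), "cx", "cy" (the principal point, pixels), "k1" (the pictures are not rectified: a ray, as slopes to the right and down, at radius r is drawn at 1 + k1 r^2 times it, then the intrinsics apply), "pose" (4x4, takes a point from camera to world coordinates). Camera axes: x right, y down, z forward; pixel columns grow to the right and rows downward; lengths in m; the calibration is good to about 2 mm. A picture is of the moment at which its call begins. There is no depth.
- finish_job(): hands the job in; it is judged then, once.
The state is a dict: "time_s": time; "joints": joint angles; "qd": joint speeds; "joint_efforts": joint torques, N m; "tcp_pos": TCP position; "tool_rot": TCP orientation; "wrist_force": force on the tool from outside, world axes, zero at the start; "wrist_torque": the same for the moment, N m; "gripper_width": opening from 0.0 (shut) to 1.0 (fully open); "grip_force": force on a finger pad.
Only numpy, scipy, OpenCV 4.12 (cv2) and the standard library are available. Lean on these libraries where they do the work, as an engineer would, in place of code of your own. Each camera call takes 0.05 s, during which the arm holds its last target. There are 200 camera calls.

## Working session

There is one attempt and no reset: what is moved stays moved. The work goes in short steps, Python scripts to look and compute and a shell command to move; the robot and the scene stay as the last step left them, time stands still between calls to the robot, and variables do not carry over. Pictures are saved under pics/ and viewed, at most 13 in all, crops included, and the job is handed in when it is done.

```bash
mkdir -p pics; cat > h.py <<'E'
import numpy as np, cv2
from rig import *
def snap(n,f=None):
    im=get_image(n)
    if f: cv2.imwrite(f,im["pixels"][:,:,::-1])
    return im
def K(im):
    f=200/np.tan(np.radians(im["vertical_fov"])/2)
    return np.array([[f,0,im["cx"]],[0,f,im["cy"]],[0,0,1.]])
def ray(im,uv):
    p=cv2.undistortPointsIter(np.array([[uv]],float),K(im),np.array([im["k1"],0,0,0,0.]),None,None,(3,50,1e-9))[0,0]
    T=np.array(im["pose"]); return T[:3,3],T[:3,:3]@np.array([p[0],p[1],1])
def onz(im,uv,z):
    o,d=ray(im,uv); return o+d*(z-o[2])/d[2]
def proj(im,P):
    T=np.linalg.inv(np.array(im["pose"]))
    q=cv2.projectPoints(np.atleast_2d(np.array(P,float)),cv2.Rodrigues(T[:3,:3])[0],T[:3,3],K(im),np.array([im["k1"],0,0,0,0.]))[0]
    return q[:,0]
E
python3 - <<'E'
from h import *
for n in("top","scene"):
    im=snap(n,f"pics/{n}0.png"); print(n,im["vertical_fov"],im["cx"],im["cy"],im["k1"]);print(np.round(im["pose"],3))
s=get_state();print(s)
try: print(tcp_to_tips)
except Exception as e: print(e)
E
```

```text
top 51.379255653039095 313.75974996842183 205.15339142281695 -0.10811403429618965
[[-0.014 -0.991  0.133  0.448]
 [-1.     0.014 -0.     0.15 ]
 [-0.002 -0.133 -0.991  0.94 ]
 [ 0.     0.     0.     1.   ]]
scene 42.14335332466513 326.2865926193481 203.08625904293174 -0.07820200724369022
[[-0.874 -0.348  0.339  0.206]
 [-0.486  0.618 -0.618  0.858]
 [ 0.006 -0.705 -0.709  0.895]
 [ 0.     0.     0.     1.   ]]
{'time_s': 0.1, 'joints': array([ 1.22949703,  0.50823   , -0.23753147,  1.50101894,  0.12573088,
        1.14894231, -0.15482866]), 'qd': array([ 0.00042929, -0.00254008, -0.00063759, -0.00045863, -0.00082374,
       -0.00017561, -0.0015176 ]), 'joint_efforts': array([-5.36612410e-03, -6.21842551e+01, -2.19447188e+00, -2.50206095e+01,
        1.26245257e-02,  7.89110607e-03,  2.64473414e-05]), 'tcp_pos': array([ 0.26978927, -0.56329609,  0.24753618]), 'tool_rot': array([-7.75667977e-04,  9.75150244e-01,  2.21543124e-01, -2.09343927e-04]), 'wrist_force': array([0.81539959, 0.94721536, 0.62324495]), 'wrist_torque': array([ 0.02381431, -0.01378551,  0.01188367]), 'grip_force': 0.0, 'gripper_width': 0.9953202333604377}
0.017
```

View pics/top0.png

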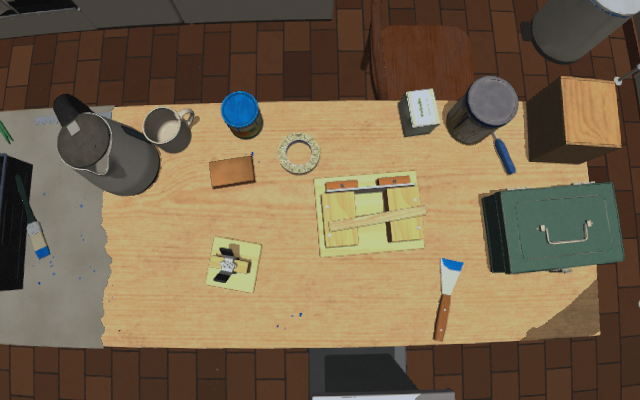

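View pics/scene0.png

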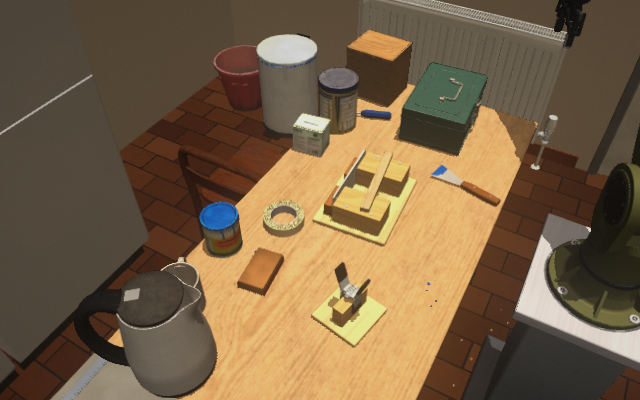

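The top view shows the jig plate with corners near (314,180), (417,171), (425,247) and (320,256), and the batten askew from (330,225) to (425,210). The stand foot is around (235,264), with the clamp handles at (235,250) and (222,278). The tape is at (299,153) and the block at (232,170).

```bash
python3 - <<'E'
from h import *
im=snap("top"); p=im["pixels"]
hsv=cv2.cvtColor(p,cv2.COLOR_RGB2HSV)
for uv in [(318,220),(215,280),(340,210),(380,217),(300,220),(245,267)]: print(uv,hsv[uv[1],uv[0]])
m=cv2.inRange(hsv,(24,60,150),(34,255,255)); 
c,_=cv2.findContours(m,cv2.RETR_EXTERNAL,cv2.CHAIN_APPROX_NONE)
for k in sorted(c,key=cv2.contourArea)[-3:]:
    P=np.array([onz(im,u,.012)[:2] for u in k[:,0].astype(float)]).astype(np.float32)
    r=cv2.minAreaRect(P); print(cv2.boundingRect(k),r)
a=cv2.resize(p[165:265,305:435],None,fx=6,fy=6,interpolation=cv2.INTER_CUBIC)
cv2.imwrite("pics/jig.png",a[:,:,::-1])
b=cv2.resize(p[225:300,195:275],None,fx=8,fy=8,interpolation=cv2.INTER_CUBIC)
cv2.imwrite("pics/st.png",b[:,:,::-1])
E
```

```text
(318, 220) [ 30  86 190]
(215, 280) [34 32 56]
(340, 210) [ 30  95 193]
(380, 217) [ 30  70 193]
(300, 220) [ 19 104 194]
(245, 267) [ 24 112 193]
(418, 216, 6, 22) ((0.5208097100257874, -0.09054914861917496), (0.048041705042123795, 0.007024407386779785), 6.082934379577637)
(205, 237, 56, 56) ((0.44302430748939514, 0.3317605257034302), (0.10889818519353867, 0.10827367752790451), 79.37272644042969)
(314, 171, 112, 86) ((0.5545127391815186, 0.021273598074913025), (0.17903338372707367, 0.24550224840641022), 4.09101676940918)
```

View pics/jig.png

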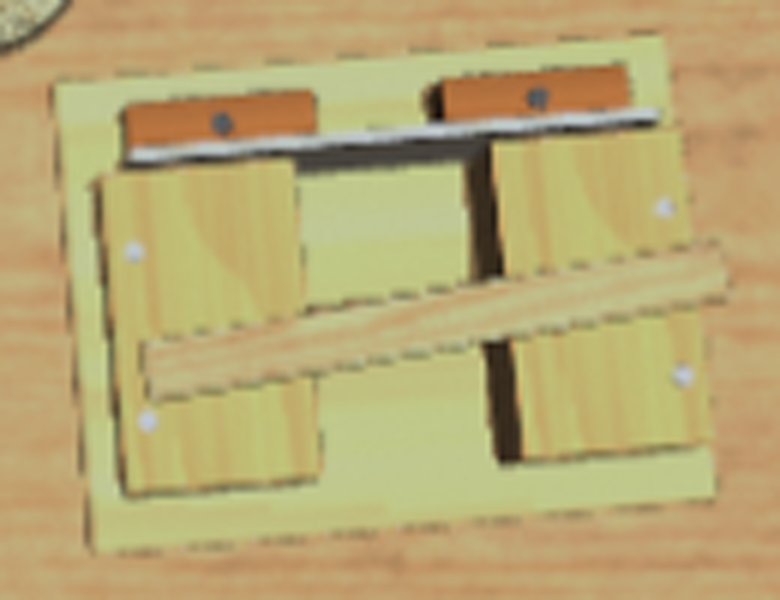

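View pics/st.png

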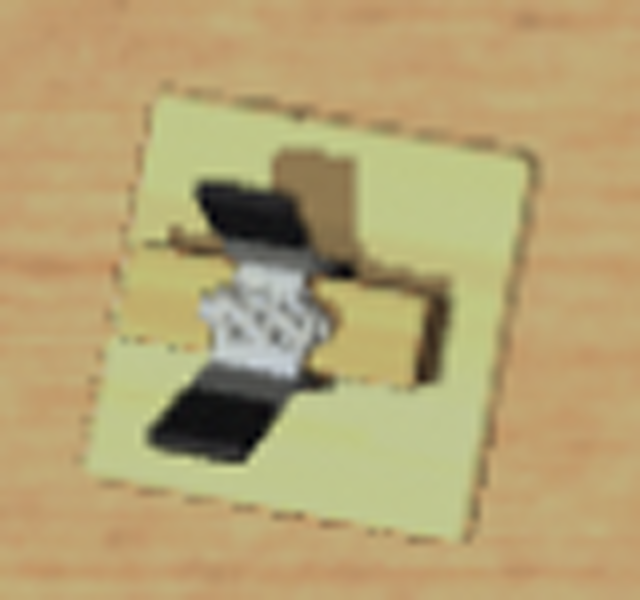

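The jig crop shows the plate corners, the white panel top edge from (130,155) to (655,115), and the batten between (147,370) and (725,270). The stand crop shows the foot, and the black paddle tips at about (200-285,187) and (150-245,450).

```bash
python3 - <<'E'
from h import *
im=snap("top"); sc=snap("scene","pics/s1.png")
J=lambda u,z:onz(im,(305+(u[0]+.5)/6-.5,165+(u[1]+.5)/6-.5),z)
S=lambda u,z:onz(im,(195+(u[0]+.5)/8-.5,225+(u[1]+.5)/8-.5),z)
def rect(P):
    P=np.array(P);c=P.mean(0);e=P[1]-P[0]+P[2]-P[3]   # right-going = -y
    print(np.round(c,4),"len",[round(np.linalg.norm(P[i]-P[i-1]),4) for i in range(4)],"yaw",np.degrees(np.arctan2(-e[1],-e[0]))-90); return c
rect([J(u,.012) for u in[(55,85),(665,38),(715,497),(95,552)]])
a,b=J((130,155),.079),J((655,115),.079);print("panel",(a+b)/2,np.linalg.norm(a-b),np.degrees(np.arctan2(*(a-b)[[1,0]]))-90)
rect([J(u,.078) for u in[(145,343),(722,243),(728,295),(150,400)]])
print("stand");rect([S(u,.012) for u in[(160,92),(538,155),(467,540),(90,475)]])
rect([S(u,.1275) for u in[(200,185),(285,190),(245,462),(150,440)]])
g=sc["pixels"][255:325,310:390];cv2.imwrite("pics/s1.png",cv2.resize(g,None,fx=8,fy=8,interpolation=cv2.INTER_CUBIC)[:,:,::-1])
E
```

```text
[0.5532 0.027  0.012 ] len [np.float64(0.1763), np.float64(0.2339), np.float64(0.1753), np.float64(0.2325)] yaw 3.900011089236827
panel [0.6004988  0.03081125 0.079     ] 0.1860693591090388 3.660367514340095
[0.5351 0.0172 0.078 ] len [np.float64(0.0199), np.float64(0.2061), np.float64(0.0184), np.float64(0.2062)] yaw 9.168143622786133
stand
[0.4433 0.3304 0.012 ] len [np.float64(0.108), np.float64(0.1083), np.float64(0.1078), np.float64(0.107)] yaw -9.92145749924002
[0.4431 0.3308 0.1275] len [np.float64(0.0629), np.float64(0.0211), np.float64(0.0665), np.float64(0.024)] yaw -8.733606383104814
```

View pics/s1.png

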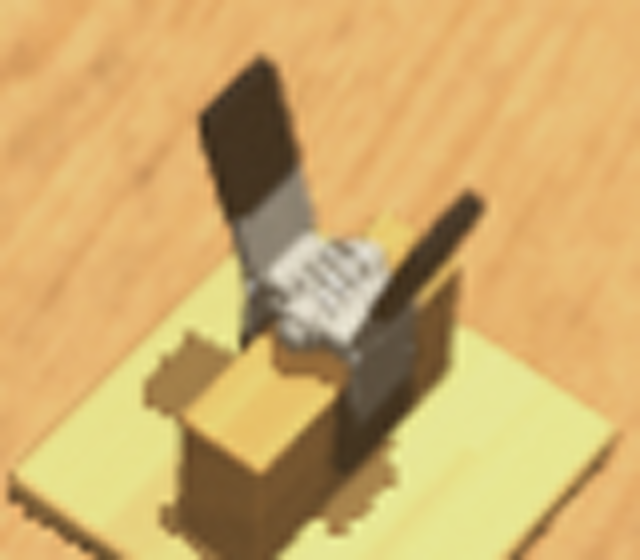

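```bash
cat >> h.py <<'E'
from scipy.spatial.transform import Rotation as Rn
JC=np.array([.5532,.0270]); JY=np.radians(3.8); SY=np.radians(-9.9)
def jig(x,y): c,s=np.cos(JY),np.sin(JY); return JC+[c*x-s*y,s*x+c*y]
def tojig(p): c,s=np.cos(JY),np.sin(JY); d=np.array(p[:2])-JC; return np.array([c*d[0]+s*d[1],-s*d[0]+c*d[1]])
def delta(xy,z,yawdeg):
    s=get_state();q=s["tool_rot"];R=Rn.from_quat([q[1],q[2],q[3],q[0]])
    y=np.radians(yawdeg);T=Rn.from_matrix(np.array([[np.cos(y),np.sin(y),0],[np.sin(y),-np.cos(y),0],[0,0,-1]]))
    print("d cm",np.round(R.inv().apply(np.r_[xy,z]-s["tcp_pos"])*100,2),"rv",np.round((R.inv()*T).as_rotvec(degrees=True),2))
E
python3 - <<'E'
from h import *
delta(jig(-.065,0),.16,3.8)
im=snap("top");print(onz(im,(195+265/8-.5,225+318/8-.5),.081))
E
```

```text
d cm [ 45.03 -43.42   8.82] rv [-5.00e-02  1.00e-02  2.18e+01]
[0.44308055 0.32951739 0.081     ]
```

```bash
python3 -m handwheel '[[0.65,45,-43.4,4,0,0,21.8],[0.65,45,-43.4,4,0,0,21.8],[0.65,45,-43.4,4,0,0,21.8],[0.65,45,-43.4,4,0,0,21.8],[0.65,45,-43.4,4,0,0,21.8],[0.65,45,-43.4,4,0,0,21.8],[0.65,45,-43.4,4,0,0,21.8],[0.65,45,-43.4,4,0,0,21.8],[0.65,45,-43.4,4,0,0,21.8],[0.65,45,-43.4,4,0,0,21.8]]' 40; python3 -c "
from h import *
delta(jig(-.065,0),.16,3.8)"
```

```text
time_s: 1.13
tcp_pos: [0.4155, -0.1721, 0.2219]
tool_rot: [0.0, 0.999, 0.033, 0.0]
wrist_force: [1.6, -0.3, -0.4]
gripper_width: 0.348
grip_force: 0.0
d cm [  8.55 -18.96   6.19] rv [ 0.03 -0.04 -0.02]
```

```bash
python3 -m handwheel '[[0.65,8.5,-19,6.2,0,0,0],[0.65,8.5,-19,6.2,0,0,0],[0.65,8.5,-19,6.2,0,0,0],[0.65,8.5,-19,6.2,0,0,0],[0.65,8.5,-19,6.2,0,0,0],[0.65,8.5,-19,6.2,0,0,0],[0.65,8.5,-19,6.2,0,0,0],[0.65,8.5,-19,6.2,0,0,0]]'; python3 -c "
from h import *
delta(jig(-.065,0),.068,3.8)"
```

```text
time_s: 1.8
tcp_pos: [0.4872, 0.0213, 0.1595]
tool_rot: [0.0, 0.999, 0.034, -0.0]
wrist_force: [-0.1, -0.4, 0.3]
gripper_width: 0.351
grip_force: 0.0
d cm [ 0.13 -0.13  9.15] rv [0.02 0.05 0.09]
```

```bash
python3 -m handwheel '[[0.65,0,-0.1,3,0,0,0],[0.65,0,-0.1,6,0,0,0],[0.65,0,-0.1,9.1,0,0,0],[0.65,0,-0.1,9.1,0,0,0],[0.65,1.5,-0.1,9.1,0,0,0],[0.65,2.5,-0.1,9.1,0,0,0],[0.65,3.3,-0.1,9.1,0,0,0],[0.65,4.1,-0.1,9.1,0,0,0],[0.65,4.8,-0.1,9.1,0,0,0],[0.65,5.5,-0.1,9.1,0,0,0]]'
python3 -m handwheel '[[0.65,0.4,0,0,0,0,0],[0.65,0.8,0,0,0,0,0],[0.65,1.2,0,0,0,0,0],[0.65,1.5,0,0,0,0,0],[0.65,1.8,0,0,0,0,0],[0.65,1.8,0,0,0,0,0]]'; python3 -c "
from h import *
print(tojig(get_state()['tcp_pos']))"
```

```text
time_s: 2.63
tcp_pos: [0.5428, 0.0253, 0.0695]
tool_rot: [0.0, 0.999, 0.033, 0.0]
wrist_force: [0.5, -0.2, -0.4]
gripper_width: 0.348
grip_force: 0.2
time_s: 3.13
tcp_pos: [0.5608, 0.0272, 0.0687]
tool_rot: [-0.0, 0.999, 0.033, 0.0]
wrist_force: [1.2, 0.3, -0.6]
gripper_width: 0.353
grip_force: 0.0
[ 0.00760704 -0.00031545]
```

Not yet against the panel, so I continue in small steps.

```bash
python3 -m handwheel '[[0.65,0.2,0,0,0,0,0],[0.65,0.4,0,0,0,0,0],[0.65,0.6,0,0,0,0,0],[0.65,0.6,0,0,0,0,0]]'; python3 - <<'E'
from h import *
print(tojig(get_state()['tcp_pos']))
im=snap("top");a=cv2.resize(im["pixels"][165:265,305:435],None,fx=6,fy=6,interpolation=cv2.INTER_CUBIC)
b=cv2.resize(snap("scene")["pixels"][140:250,305:425],None,fx=5,fy=5,interpolation=cv2.INTER_CUBIC)
cv2.imwrite("pics/p2.png",np.hstack([cv2.resize(a,None,fx=.5,fy=.5)[:, :], cv2.resize(b,(400,300))])[:,:,::-1])
E
```

```text
time_s: 3.47
tcp_pos: [0.5662, 0.0274, 0.0686]
tool_rot: [0.0, 0.999, 0.033, -0.0]
wrist_force: [-0.4, -0.2, -0.5]
gripper_width: 0.352
grip_force: 0.3
[ 0.01298895 -0.00043624]
```

View pics/p2.png

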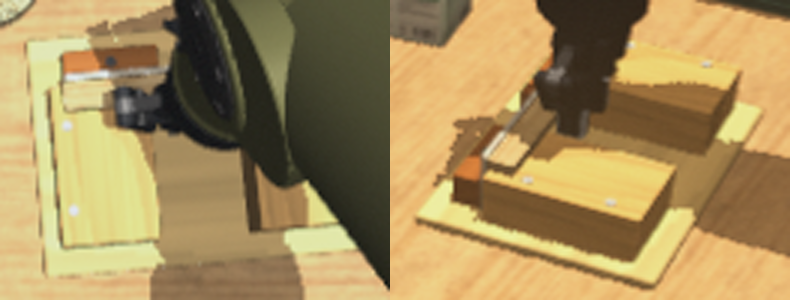

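Both views show the batten next to the panel, with its left end at about (88,93) on the left image. I press on until the wrist force shows contact.

```bash
python3 -m handwheel '[[0.65,0.15,0,0,0,0,0],[0.65,0.3,0,0,0,0,0],[0.65,0.3,0,0,0,0,0],[0.65,0.3,0,0,0,0,0]]'
```

```text
time_s: 3.9
tcp_pos: [0.5662, 0.0274, 0.0683]
tool_rot: [0.0, 0.999, 0.033, -0.003]
wrist_force: [-8.9, 0.4, 5.6]
gripper_width: 0.351
grip_force: 4.4
```

```bash
python3 -m handwheel '[[0.65,0.15,0,0,0,0,0],[0.65,0.3,0,0,0,0,0],[0.65,0.3,0,0,0,0,0],[0.65,0.3,0,0,0,0,0]]'; python3 -c "
from h import *
print(tojig(get_state()['tcp_pos']))"
```

```text
time_s: 4.23
tcp_pos: [0.5663, 0.0274, 0.0679]
tool_rot: [0.001, 0.999, 0.033, -0.006]
wrist_force: [-15.9, -1.0, 10.7]
gripper_width: 0.353
grip_force: 8.3
[ 0.01309256 -0.00045522]
```

The contact is firm and the finger position matches flush. I back off, rise and check from above.

```bash
python3 -m handwheel '[[0.65,-1.5,0,0,0,0,0],[0.65,-4,0,0,0,0,0],[0.65,-6,0,-2,0,0,0],[0.3,-6,0,-6,0,0,-7],[0,-6,0,-10,0,0,-14],[0,-6,-4,-14,0,0,-21],[0,-7,-8,-14,0,0,-28],[0,-8,-12,-14,0,0,-35],[0,-9,-16,-14,0,0,-42],[0,-10,-20,-14,0,0,-49]]'; python3 - <<'E'
from h import *
delta((.4431,.3305),.21,80.1)
E
```

```text
time_s: 5.07
tcp_pos: [0.4618, 0.2134, 0.2096]
tool_rot: [0.0, 0.895, 0.447, 0.001]
wrist_force: [-0.8, 0.0, 0.0]
gripper_width: 0.998
grip_force: 0.0
d cm [ 8.24 -8.53 -0.03] rv [  0.1   -0.09 -27.02]
```

```bash
python3 -m handwheel '[[0,3,-3,0,0,0,-6],[0,6,-6,0,0,0,-13],[0,8.2,-8.5,0,0,0,-20],[0,8.2,-8.5,0,0,0,-26.5],[0,8.2,-8.5,0,0,0,-26.5],[0,8.2,-8.5,0,0,0,-26.5]]' 30; python3 - <<'E'
from h import *
delta((.4431,.3305),.115,80.5)
im=snap("top");sc=snap("scene")
a=cv2.resize(im["pixels"][165:255,305:435],(520,360),interpolation=cv2.INTER_CUBIC)
b=cv2.resize(sc["pixels"][220:340,310:400],(270,360),interpolation=cv2.INTER_CUBIC)
cv2.imwrite("pics/p3.png",np.hstack([a,b])[:,:,::-1])
E
```

```text
time_s: 5.57
tcp_pos: [0.4441, 0.3282, 0.2084]
tool_rot: [0.0, 0.771, 0.637, -0.0]
wrist_force: [0.4, -0.1, -0.2]
gripper_width: 1.0
grip_force: 0.0
d cm [ 0.21 -0.14  9.34] rv [-0.01  0.03 -1.39]
```

View pics/p3.png

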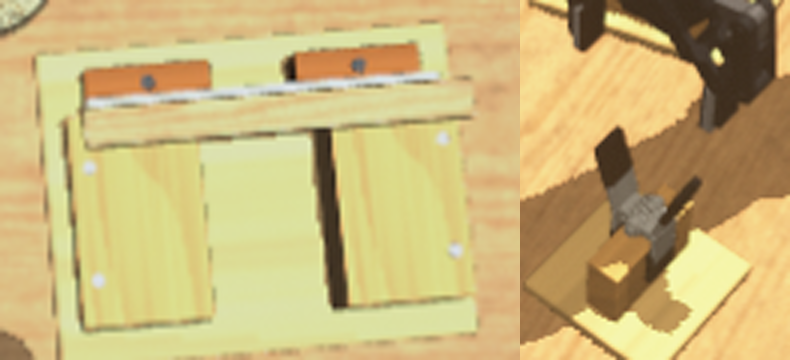

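The batten lies flush along the panel edge (y≈100). The gripper is open above the clamp, so I descend over the handles.

```bash
python3 -m handwheel '[[0,0.2,-0.15,0.5,0,0,-1.4],[0,0.2,-0.15,2,0,0,-1.4],[0,0.2,-0.15,4,0,0,-1.4],[0,0.2,-0.15,6,0,0,-1.4],[0,0.2,-0.15,7.5,0,0,-1.4],[0,0.2,-0.15,8.5,0,0,-1.4],[0,0.2,-0.15,9.3,0,0,-1.4],[0,0.2,-0.15,9.3,0,0,-1.4],[0,0.2,-0.15,9.3,0,0,-1.4]]' 30; python3 - <<'E'
from h import *
delta((.4431,.3305),.115,80.5)
E
```

```text
time_s: 6.42
tcp_pos: [0.443, 0.3307, 0.1159]
tool_rot: [-0.0, 0.762, 0.647, 0.0]
wrist_force: [0.4, 0.2, 0.3]
gripper_width: 0.998
grip_force: 0.0
d cm [-0.02  0.02  0.09] rv [ 0.   -0.01  0.17]
```

```bash
python3 -m handwheel '[[0.25,0,0,0.1,0,0,0],[0.35,0,0,0.1,0,0,0],[0.45,0,0,0.1,0,0,0],[0.5,0,0,0.1,0,0,0],[0.5,0,0,0.1,0,0,0]]' 30;python3 -m handwheel '[[0.55,0,0,0,0,0,0],[0.6,0,0,0,0,0,0],[0.65,0,0,0,0,0,0],[0.75,0,0,0,0,0,0],[0.75,0,0,0,0,0,0],[0.75,0,0,0,0,0,0]]' 30
```

```text
time_s: 6.83
tcp_pos: [0.4435, 0.3315, 0.1161]
tool_rot: [0.0, 0.762, 0.647, 0.001]
wrist_force: [0.5, -0.8, 7.9]
gripper_width: 0.502
grip_force: 9.8
time_s: 7.33
tcp_pos: [0.4436, 0.3324, 0.1173]
tool_rot: [0.0, 0.762, 0.648, 0.002]
wrist_force: [-2.9, -1.7, 18.2]
gripper_width: 0.348
grip_force: 28.2
```

```bash
python3 -m handwheel '[[0.75,0,0,-0.4,0,0,0],[0.75,0,0,-1,0,0,0],[0.75,0,0,-2,0,0,0],[0.75,0,0,-3.5,0,0,0],[0.75,0,0,-5,0,0,0],[0.75,0,0,-7,0,0,0],[0.75,0,0,-9,0,0,0],[0.75,0,0,-10,0,0,0],[0.75,0,0,-10,0,0,0]]' 30; python3 - <<'E'
from h import *
s=get_state();print(s["tcp_pos"])
im=snap("top");sc=snap("scene");np.savez("g.npz",tcp=s["tcp_pos"])
uv=proj(sc,s["tcp_pos"])[0].astype(int);ut=proj(im,s["tcp_pos"])[0].astype(int);print(uv,ut)
f=lambda g,u:cv2.resize(g["pixels"][u[1]-30:u[1]+70,u[0]-50:u[0]+30],(400,500),interpolation=cv2.INTER_CUBIC)
cv2.imwrite("pics/p4.png",np.hstack([f(im,ut),f(sc,uv)])[:,:,::-1])
E
```

```text
time_s: 8.08
tcp_pos: [0.4436, 0.3316, 0.2172]
tool_rot: [0.0, 0.762, 0.647, 0.002]
wrist_force: [-0.8, 1.1, -0.4]
gripper_width: 0.348
grip_force: 30.2
[0.44356972 0.33163205 0.2171879 ]
[352 243] [210 264]
```

View pics/p4.png

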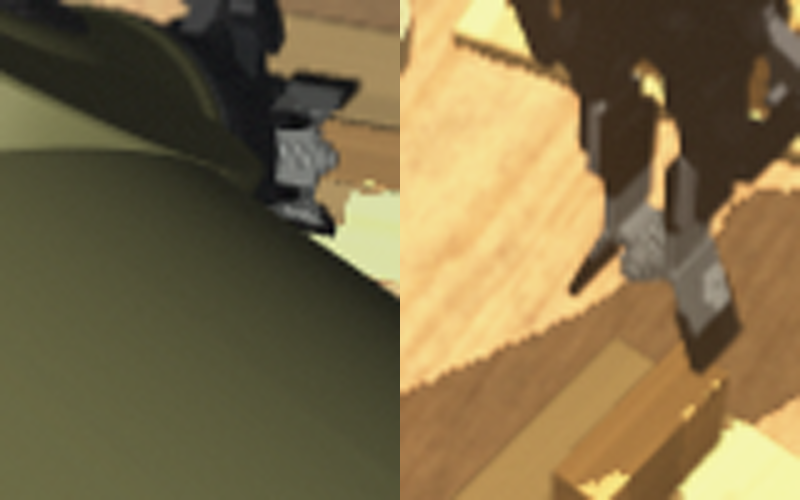

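The clamp is held open and clear of the stand. The hub is at about (221,265) in top and (351,262) in scene, so I triangulate it against the TCP.

```bash
python3 - <<'E'
from h import *
im=snap("top");sc=snap("scene")
o,d=ray(im,(221,265));p,e=ray(sc,(351,262))
t=np.linalg.lstsq(np.c_[d,-e],p-o,rcond=None)[0]
a,b=o+d*t[0],p+e*t[1];print(a,b,np.linalg.norm(a-b)); print(proj(im,[.4436,.331,.175]),proj(sc,[.4436,.331,.175]))
delta(jig(.037,0),.22,93.8)
E
```

```text
[0.44225179 0.32553545 0.16013178] [0.44593453 0.32683274 0.1603947 ] 0.003913389522968171
[[216.27069338 264.35698693]] [[351.42969096 258.9833469 ]]
d cm [-27.28  19.43  -0.63] rv [ -0.08   0.08 -13.11]
```

```bash
python3 - <<'E'
from h import *
im=snap("top");sc=snap("scene")
c=np.array([.4436,.331]);u=np.array([np.cos(SY),np.sin(SY)]);v=np.array([-u[1],u[0]])
for z in(.16,.175):
  for n,g in(("top",im),("scene",sc)):
    print(z,n,"hub ends +y,-y",np.round(proj(g,[np.r_[c+s*.0135*v,z] for s in(1,-1)]),1).tolist(),"+x jaw tip +y/-y, -x jaw tip",np.round(proj(g,[np.r_[c+q*.028*u+s*.012*v,z-.045] for q in(1,-1) for s in(1,-1)]),1).tolist())
f=lambda g,x,y:cv2.resize(g["pixels"][y:y+50,x:x+40],(400,500),interpolation=cv2.INTER_NEAREST)
cv2.imwrite("pics/p5.png",np.hstack([f(im,200,240),f(sc,332,240)])[:,:,::-1])
E
```

```text
0.16 top hub ends +y,-y [[211.1, 263.1], [225.2, 265.5]] +x jaw tip +y/-y, -x jaw tip [[220.0, 249.1], [231.8, 251.1], [214.9, 277.2], [226.7, 279.2]]
0.16 scene hub ends +y,-y [[346.5, 268.9], [355.6, 259.7]] +x jaw tip +y/-y, -x jaw tip [[334.2, 275.7], [342.1, 267.7], [358.4, 291.3], [366.2, 283.0]]
0.175 top hub ends +y,-y [[209.1, 263.1], [223.4, 265.6]] +x jaw tip +y/-y, -x jaw tip [[218.3, 248.9], [230.2, 250.9], [213.1, 277.4], [225.1, 279.5]]
0.175 scene hub ends +y,-y [[346.8, 263.7], [356.0, 254.4]] +x jaw tip +y/-y, -x jaw tip [[334.4, 270.7], [342.3, 262.8], [358.8, 286.5], [366.7, 278.1]]
```

View pics/p5.png

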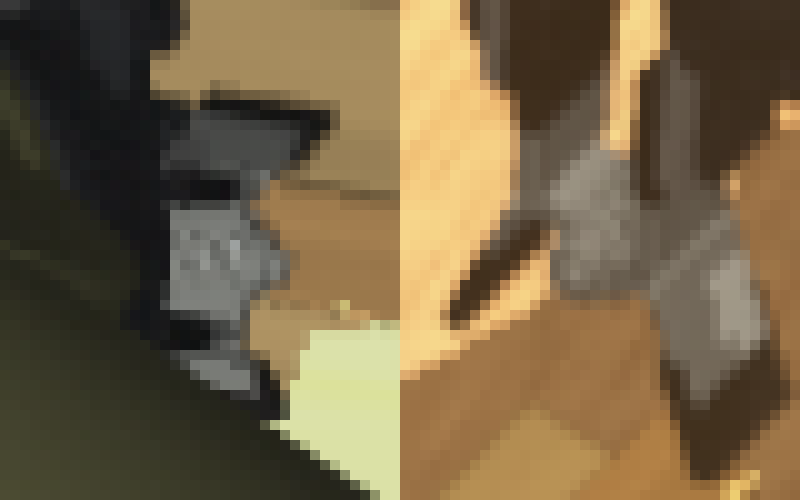

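Clamp sits about 4 mm toward -y of the TCP and its pivot about 42–49 mm below it. I carry it over the jig.

```bash
python3 -m handwheel '[[0.75,-1.5,1,0,0,0,-1],[0.75,-4,3,0,0,0,-3],[0.75,-7,5,0,0,0,-5],[0.75,-10,7.5,0,0,0,-7],[0.75,-13.5,10,0,0,0,-9],[0.75,-17,12.5,0,0,0,-11],[0.75,-20.5,15,0,0,0,-13],[0.75,-24,17.5,0,0,0,-13.1],[0.75,-26,19,0,0,0,-13.1],[0.75,-26.8,19.4,0,0,0,-13.1]]' 30; python3 -m handwheel '[[0.75,0,0,0,0,0,0],[0.75,0,0,0,0,0,0],[0.75,0,0,0,0,0,0]]'; python3 - <<'E'
from h import *
s=get_state();print(tojig(s["tcp_pos"]))
delta(jig(.037,.004),.139,93.8)
im=snap("top");sc=snap("scene")
c=jig(.037,0);print(proj(im,np.r_[c,.175]),proj(sc,np.r_[c,.175]))
f=lambda g,x,y:cv2.resize(g["pixels"][y:y+100,x:x+80],(400,500),interpolation=cv2.INTER_CUBIC)
cv2.imwrite("pics/p6.png",np.hstack([f(im,320,150),f(sc,325,120)])[:,:,::-1])
E
```

```text
time_s: 9.22
tcp_pos: [0.593, 0.0278, 0.2129]
tool_rot: [0.0, 0.686, 0.727, -0.001]
wrist_force: [0.5, 0.2, -0.8]
gripper_width: 0.343
grip_force: 30.2
time_s: 9.47
tcp_pos: [0.5901, 0.0372, 0.2146]
tool_rot: [-0.001, 0.682, 0.731, 0.0]
wrist_force: [-0.2, 0.3, -1.0]
gripper_width: 0.345
grip_force: 30.2
[0.03749729 0.00774723]
d cm [-0.38 -0.05  7.56] rv [-0.04 -0.08  0.16]
[[377.93052498 183.48746637]] [[354.53718665 140.82932194]]
```

View pics/p6.png

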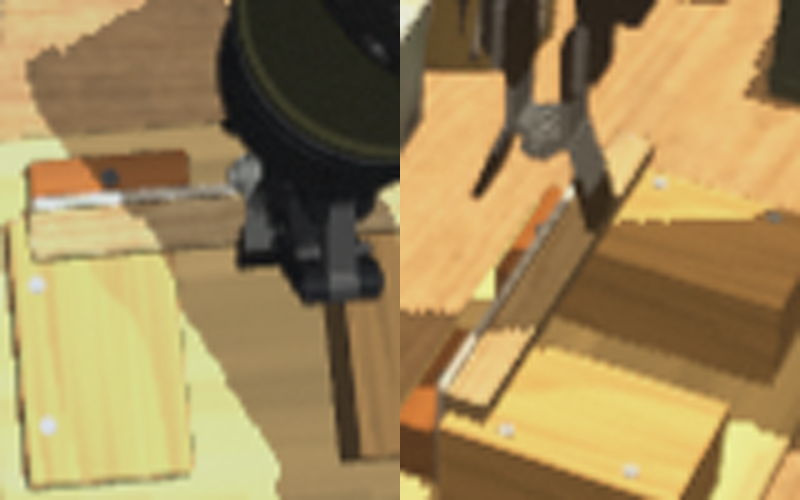

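The clamp hangs over the panel. The +y end of its pivot is at (365.6,184.5) in top and (353,145) in scene, so I triangulate it.

```bash
python3 - <<'E'
from h import *
im=snap("top");sc=snap("scene")
for A in((365.6,184.5),(368,184.5)):
  o,d=ray(im,A);p,e=ray(sc,(352.7,145))
  t=np.linalg.lstsq(np.c_[d,-e],p-o,rcond=None)[0]
  a,b=o+d*t[0],p+e*t[1];print((a+b)/2,np.linalg.norm(a-b),tojig((a+b)/2))
  for z in(.165,.172):print(z,tojig(onz(im,A,z)),tojig(onz(sc,(352.7,145),z)))
E
```

```text
[0.58525209 0.05300339 0.18209828] 0.0040191148336442915 [0.03370496 0.02382201]
0.165 [0.03865474 0.02192386] [0.03940468 0.00372246]
0.172 [0.03743411 0.02290008] [0.03623554 0.01186195]
[0.58667465 0.04821397 0.17797259] 0.002514335245490929 [0.03480699 0.01894883]
0.165 [0.03829354 0.01736956] [0.03940468 0.00372246]
0.172 [0.03707617 0.0183869 ] [0.03623554 0.01186195]
```

```bash
python3 -m handwheel '[[0.75,-0.2,0,0.5,0,0,0],[0.75,-0.45,0,1.5,0,0,0],[0.75,-0.45,0,2.5,0,0,0],[0.75,-0.45,0,3.5,0,0,0],[0.75,-0.45,0,4.5,0,0,0],[0.75,-0.45,0,5.3,0,0,0]]' 30; python3 -m handwheel '[[0.75,0,0,0.6,0,0,0],[0.75,0,0,1.2,0,0,0],[0.75,0,0,1.8,0,0,0],[0.75,0,0,2.4,0,0,0],[0.75,0,0,2.4,0,0,0],[0.75,0,0,2.4,0,0,0]]' 30; python3 - <<'E'
from h import *
s=get_state();print(tojig(s["tcp_pos"]),s["wrist_torque"])
delta(jig(.037,.003),.137,93.8)
im=snap("top");sc=snap("scene")
f=lambda g,x,y:cv2.resize(g["pixels"][y:y+100,x:x+80],(400,500),interpolation=cv2.INTER_CUBIC)
cv2.imwrite("pics/p7.png",np.hstack([f(im,320,150),f(sc,325,120)])[:,:,::-1])
E
```

```text
time_s: 10.17
tcp_pos: [0.5907, 0.0303, 0.1599]
tool_rot: [-0.001, 0.683, 0.73, -0.001]
wrist_force: [-0.6, 0.2, -0.7]
gripper_width: 0.344
grip_force: 30.2
time_s: 10.67
tcp_pos: [0.5912, 0.0304, 0.1375]
tool_rot: [-0.0, 0.683, 0.73, -0.0]
wrist_force: [-0.3, -0.3, -0.2]
gripper_width: 0.342
grip_force: 30.2
[0.03813841 0.00090968] [ 0.04436088 -0.05418203  0.0336384 ]
d cm [ 0.21 -0.11  0.05] rv [-0.02 -0.   -0.  ]
```

View pics/p7.png

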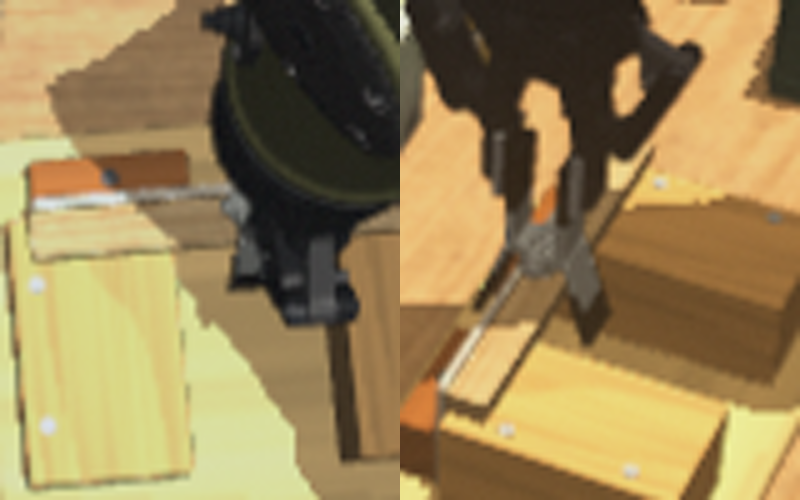

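The jaws straddle the batten and panel, with the hub just above the edge. I release gradually.

```bash
python3 -m handwheel '[[0.6,0,-0.1,0.05,0,0,0],[0.54,0,-0.1,0.15,0,0,0],[0.48,0,-0.1,0.25,0,0,0],[0.42,0,-0.1,0.35,0,0,0],[0.36,0,-0.1,0.45,0,0,0],[0.3,0,-0.1,0.5,0,0,0],[0.2,0,-0.1,0.5,0,0,0],[0,0,-0.1,0.5,0,0,0],[0,0,-0.1,0.5,0,0,0],[0,0,-0.1,0.5,0,0,0]]' 30; python3 - <<'E'
from h import *
s=get_state();print(tojig(s["tcp_pos"]))
E
```

```text
time_s: 11.6
tcp_pos: [0.5904, 0.0304, 0.1328]
tool_rot: [0.0, 0.683, 0.73, 0.0]
wrist_force: [0.2, -0.3, 0.4]
gripper_width: 0.999
grip_force: 0.0
[0.0373259  0.00097311]
```

```bash
python3 -m handwheel '[[0,0,0,-1,0,0,0],[0,0,0,-2.5,0,0,0],[0,0,0,-4.5,0,0,0],[0,0,0,-7,0,0,0],[0,0,0,-10,0,0,0],[0,-4,0,-10,0,0,0],[0,-8,0,-10,0,0,0],[0,-12,0,-10,0,0,0],[0,-16,0,-10,0,0,0],[0,-20,0,-10,0,0,0]]' ; python3 - <<'E'
from h import *
im=snap("top");sc=snap("scene")
f=lambda g,x,y:cv2.resize(g["pixels"][y:y+100,x:x+80],(400,500),interpolation=cv2.INTER_CUBIC)
cv2.imwrite("pics/p8.png",np.hstack([f(im,340,150),f(sc,325,120)])[:,:,::-1])
print(get_state()["wrist_force"])
E
```

```text
time_s: 12.43
tcp_pos: [0.6034, -0.1711, 0.2339]
tool_rot: [0.001, 0.683, 0.73, 0.0]
wrist_force: [0.4, 1.2, -0.6]
gripper_width: 0.999
grip_force: 0.0
[ 0.22999565 -0.24137979 -0.93117727]
```

View pics/p8.png

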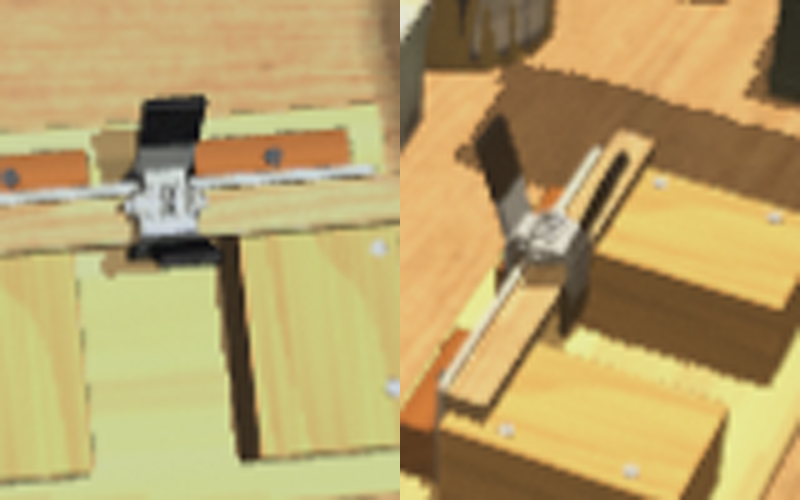

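The clamp sits astride the batten and panel in the middle of the gap. Far paddle tip is at (375,169.4) and the near edge at (375,202). I check that against an upright clamp.

```bash
python3 - <<'E'
from h import *
im=snap("top");sc=snap("scene")
for t in(-.2,0,.2):
  r=lambda x,z:np.r_[jig(.037+np.cos(t)*x+np.sin(t)*z,0),.095-np.sin(t)*x+np.cos(t)*z]
  P=[r(.033,.053),r(-.033,.053),r(0,.007)]
  print(t,np.round(proj(im,P),1).tolist(),np.round(proj(sc,P),1).tolist())
print("obs far(375,169.4) near(375,~202) hub(373.3,189.5) | scene far(~344,144.5) near(369.7,151) hub(354.5,166.5)")
print(tojig(onz(im,(373.3,189.5),.102)), get_state()["qd"].round(3))
E
```

```text
-0.2 [[375.1, 174.5], [377.5, 208.4], [372.6, 190.7]] [[345.3, 145.7], [371.4, 158.2], [353.7, 165.8]]
0 [[374.1, 169.4], [377.6, 202.9], [372.6, 190.1]] [[340.7, 146.2], [367.6, 154.3], [353.2, 165.6]]
0.2 [[373.1, 165.4], [377.4, 196.7], [372.5, 189.4]] [[336.7, 147.7], [363.1, 151.0], [352.6, 165.5]]
obs far(375,169.4) near(375,~202) hub(373.3,189.5) | scene far(~344,144.5) near(369.7,151) hub(354.5,166.5)
[ 0.03802864 -0.00162402] [-0.043 -0.012 -0.042  0.021 -0.011 -0.008 -0.008]
```

It is upright, centred and at the right height, and the robot is clear. I let the arm settle, then hand in.

```bash
python3 -m handwheel '[[0,0,0,0,0,0,0],[0,0,0,0,0,0,0],[0,0,0,0,0,0,0],[0,0,0,0,0,0,0]]'; python3 -c "
from rig import *
print(finish_job())"
```

```text
time_s: 12.97
tcp_pos: [0.6037, -0.1678, 0.233]
tool_rot: [0.0, 0.683, 0.731, 0.0]
wrist_force: [-0.3, -0.6, -0.3]
gripper_width: 1.001
grip_force: 0.0
the job is handed in; nothing more can be done
None
```

I handed the job in at about 13 s: in the last pictures the batten was flush against the panel and the spring clamp was pinching both, upright and about 2 mm from the jig's middle. The arm was clear and never went near the tape roll or the sanding block; no verdict came back and I couldn't measure the pinch force.

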